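Slide the toner bottle into its bay

ROBOT

A 7-joint arm with a two-finger parallel gripper is mounted at the origin on the work surface. World frame = base frame: x ahead of the robot, y to its left, z up, the work surface at z = 0. Lengths are in mm, angles in rad, forces in N, time in s.
With the tool pointing down it reaches from about 400 to 875 mm from the base axis. Payload 4.4 kg.
Tool frame: the origin (TCP) lies between the finger pads; the fingertips stand 14 mm ahead of it and the grasp point (between the pads) lies 5 mm behind it; z points along the fingers, y is the direction in which the jaws open and shut (so a half turn about z gives the same grasp; the last joint's range is limited). The gripper opens to 85 mm and grips with 20 to 120 N. Pads are 22 mm wide; open, the fingers measure 114 mm over their backs; the gripper's body (76 mm by 85 mm) begins 54 mm behind the grasp point. The pads swing forward as they close: fully open they stand 13 mm farther back than shut.
Start: joints at [1.074, 0.628, 0.038, 1.517, -0.027, 0.996, -0.02], TCP at [271.466, -590.613, 245.313] pointing down, gripper open.
Joint ranges: [-3.06, 3.06], [-0.37, 2.12], [-1.25, 1.32], [0.18, 2.47], [-1.1, 4.24], [0.23, 1.98], [-2.94, 2.94]. Speed limits (rad/s): [2.57, 2.57, 3.14, 3.14, 3.14, 3.14, 3.14].

INTERFACE

Orientations are given as a unit quaternion [w, x, y, z].
In Python, from cell import robot gives the robot as it stands. The module is installed in compiled form; this text tells all that it offers. Calls block until the motion is done:
- robot.move_to(position, orientation): joint-space move of the TCP to a pose.
- robot.movel(position, rotation=None, speed=150, guard=None): straight line of the TCP; rotation=None keeps the orientation; speed is the mean speed in mm/s. With guard (N) it stops when the force on the tool has changed by that much, and returns True; else False.
- robot.set_joints(angles): joint-space move.
- robot.command_gripper(opening, squeeze=None): opening from 0.0 (shut) to 1.0 (fully open); squeeze is the grip in N (None keeps the last); returns when the fingers have stopped.
- robot.dwell(seconds).
- robot.inverse_kinematics(position, orientation): joint angles nearest the present ones, or None.
- robot.sense(): the state.
- robot.camera(name): name is "side" or "top"; returns a dict with "pixels" (400x640x3 uint8, red, green, blue), "z_map" (400x640 float32, mm along the optical axis (not along the pixel's ray), 0 where there is no reading), "vfov" (degrees; the focal length in pixels is half the picture's height over the tangent of half this angle, whatever the lens; pixels are square), "cx", "cy" (the principal point, pixels), "k1" (the pictures are not rectified: a ray, as slopes to the right and down, at radius r is drawn at 1 + k1 r^2 times it, then the intrinsics apply), "R" (3x3) and "t" (3): a world point X has camera coordinates R X + t. Camera axes: x right, y down, z forward; pixel columns grow to the right and rows downward; lengths in mm; the calibration is good to about 2 mm. A picture is of the moment at which its call begins.
A pose or a line that the arm cannot do raises robot.MotionError and nothing moves.
- robot.sign_off(): hands the job in, once; it reports no verdict.
Trained networks look in a picture, given as the dict that the camera call returned (one of the last four; its "shot" number tells which), for a name from the list of things; names that differ only in an ending like _2 or _b are one class to them, and where a whole thing is asked for, a point or a joint stands for the part that bears it (a point fixed in the world has none). Each returns a list of dicts, best first, with "score" (0 to 1); they miss things now and then, are a little off and sometimes report something else, mostly with a low value. They report only what shows in the picture. A call takes as long as a camera call. They do not tell look-alikes from the thing itself.
- robot.outline_of(picture, target): "region" (400x640 bool, what is visible of it).
- robot.pinpoint(picture, target): "position" ([x, y, z] in mm, in world coordinates, good to about 4 mm: a listed point, or the origin of a listed thing).
The state is a dict: "time": time; "qpos": joint angles; "qvel": joint speeds; "joint_torque": joint torques, N m; "tcp_pos": TCP position; "tcp_rot": TCP orientation; "wrist_force": force on the tool from outside, world axes, zero at the start; "ft_torque": the same for the moment, N m; "gripper_width": opening from 0.0 (shut) to 1.0 (fully open).
Only numpy, scipy, OpenCV 4.12 (cv2) and the standard library are available. Lean on these libraries where they do the work, as an engineer would, in place of code of your own. Each camera call takes 0.05 s, during which the arm holds its last target. There are 200 camera calls.

TASK

Put the spare toner bottle away without picking it up: gently push the tall bottle that stands alone on the desk, with the fingers low on its body, so that it slides upright over the desk into the empty bay and stands against the bay's back panel. Do not touch its upper half, do not pinch, lift or lean it, leave everything else where it is, and come away clear.

Things in the scene. Friction and masses are not known exactly. Their poses are not given: they have to be found in the camera images.
- toner: Tall narrow toner bottle standing on the desk, grey plastic, 0.35 to 0.65 kg: 60 mm in diameter up to 168 mm, short shoulder, black cap 38 mm in diameter, 212 mm high in all. A thin black line at 100 mm marks where the upper half begins. Origin: centre of its underside, z up its axis; yaw means nothing. Loose. Pushed below 35 mm height it slides; pushed above 40 to 60 mm it tips.
- toner_top: The upper half of that bottle (from the black line at 100 mm up, cap included), one rigid piece with it. Origin: on the bottle's axis at 100 mm height. Not to be touched.
- free_bay: The empty bay, fixed: back and two side panels of aluminium, 6 mm thick, 60 mm high, open in front and above, no floor. Inside 84 mm wide (y), 70 mm deep (x). Origin: desk level, centre of the standing place; +x points from the open mouth (x = -35 mm), which faces roughly to the right (world -y), to the back panel (inner face x = +35 mm). A bottle against the back has its axis at x = +5 mm.
- full_bay: The other bay, of the same shape, size and frame, about 0.2 m nearer to or farther from the robot, but already holding a bottle.
- stored: A second toner bottle of the same kind as the first, already standing in the full bay. Leave it there. Origin: centre of its underside.
- glue_stick: Glue stick standing between the two bays, 27 mm in diameter, 87 mm high; leave alone. Origin: centre of its underside.
- stapler: Stapler, 135 x 34 x 49 mm, at the right of the desk; leave alone. Origin: centre of its underside.
- tape_dispenser: Tape dispenser, 150 x 55 x 84 mm, at the right; leave alone. Origin: centre of its underside.
- ink_pad: Ink pad, 115 x 75 x 20 mm, at the left; leave alone. Origin: centre of its underside.
- stamp: Wooden hand stamp, 42 mm in diameter, 78 mm high, at the left; leave alone. Origin: centre of its underside.
- pen_cup: Black pen cup, 80 mm in diameter, 100 mm high, at the left beyond the stamp; leave alone. Origin: centre of its underside.
- hole_punch: Hole punch, about 115 x 100 x 73 mm, at the right, the farthest from the robot on that side; leave alone. Origin: centre of its underside.
Things that resemble listed ones, but are neither listed nor needed, are in the scene too. Leave any green look-alike of the toner alone.

How it is judged:
By the outcome, as a careful person would: the job done as asked, in the order asked, and still so for the second after the job is handed in, with the robot touching nothing.
It also fails if it takes over 70 s, if anything falls off the work surface, if the arm or the gripper's body presses on something with over 40 N, if the wrist force passes 120 N, or if a joint passes its speed limit or range.

## Working session

There is one attempt and no reset: what is moved stays moved. The work goes in short steps, each a Python script; the robot and the scene stay as the last script left them, time stands still between calls to the robot, and variables do not carry over. Pictures are saved under pics/ and viewed, about 8 in all and at most 12, crops included, and the job is handed in when it is done.

```bash
mkdir -p pics
cat > h.py <<'E'
import numpy as np, cv2
from cell import robot
def save(p,n): cv2.imwrite('pics/'+n,p['pixels'][:,:,::-1])
def world(p,us,vs):
    us=np.atleast_1d(us).astype(float);vs=np.atleast_1d(vs).astype(float)
    f=200/np.tan(np.radians(p['vfov'])/2)
    xd=(us-p['cx'])/f;yd=(vs-p['cy'])/f
    x,y=xd.copy(),yd.copy()
    for _ in range(20):
        s=1+p['k1']*(x*x+y*y);x=xd/s;y=yd/s
    z=p['z_map'][vs.astype(int),us.astype(int)]
    C=np.stack([x*z,y*z,z],1)
    return (C-np.array(p['t']))@np.array(p['R']), z
def cloud(p):
    v,u=np.mgrid[:400,:640]
    W,z=world(p,u.ravel(),v.ravel())
    W[z<=0]=np.nan
    return W.reshape(400,640,3)
E
python3 - <<'E'
from h import *
np.set_printoptions(precision=1,suppress=True)
P={n:robot.camera(n) for n in('top','side')}
for n in P: save(P[n],n+'0.png'); R=np.array(P[n]['R']); print(n,-R.T@P[n]['t'],R[2])
for n in P:
  for o in ['toner','toner_top','free_bay','full_bay','stored','glue_stick','stapler','tape_dispenser','hole_punch','pen_cup']:
    print(n,o,[(np.array(d['position']),round(d['score'],2)) for d in robot.pinpoint(P[n],o)][:4])
s=robot.sense();print(s['time'],s['tcp_rot'],s['gripper_width'])
E
```

```text
top [ 219.1  -26.7 1557.2] [ 0.2 -0.  -1. ]
side [304.4 741.6 929.1] [ 0.2 -0.7 -0.7]
top toner [(array([612.6, -89.5,   1.4]), 0.76), (array([ 692.2, -163. ,   -1.1]), 0.74)]
top toner_top [(array([612.1, -88.4, 102.3]), 0.6), (array([ 690.5, -166. ,  103. ]), 0.56), (array([542. , 355.5,  -1.3]), 0.33), (array([615.6, -89.3,  -0.1]), 0.2)]
top free_bay [(array([663.8, 202.8,  -1.9]), 0.69)]
top full_bay [(array([471.3, 188.6,   4.9]), 0.61), (array([658.9, 354.8,   1. ]), 0.59), (array([665.3, 199.7,  -1.2]), 0.34)]
top stored [(array([462.9, 185.7,  -3. ]), 0.7)]
top glue_stick [(array([540.9, 356.3,  -3.4]), 0.62)]
top stapler [(array([ 375.3, -368.7,    0.7]), 0.67)]
top tape_dispenser [(array([ 501.9, -428.9,   -0.5]), 0.6), (array([617.2, -87.2,   1.7]), 0.54)]
top hole_punch [(array([ 671.6, -380.5,    2.1]), 0.78), (array([540.7, 355.8,   0.6]), 0.5)]
top pen_cup [(array([659.7, 355. ,  -1.9]), 0.75)]
side toner [(array([ 694. , -164. ,    0.8]), 0.8), (array([611.1, -89.1,  -5.2]), 0.7)]
side toner_top [(array([ 691.2, -164. ,  104.1]), 0.75), (array([611.6, -85.4, 103.3]), 0.67)]
side free_bay [(array([668.2, 201.3,   0.3]), 0.86)]
side full_bay [(array([472.8, 189. ,   2. ]), 0.66)]
side stored [(array([466.1, 188.7,   0. ]), 0.71)]
side glue_stick [(array([578.3, 211.7,  -0.6]), 0.59)]
side stapler [(array([ 373.9, -366.3,    3.1]), 0.65)]
side tape_dispenser [(array([ 670.4, -381.8,    0.2]), 0.37)]
side hole_punch [(array([ 672.7, -385.2,   -1.8]), 0.87)]
side pen_cup [(array([660.2, 355.2,  -2.1]), 0.82)]
1.1 [0.  1.  0.2 0. ] 0.9986765403809083
```

View pics/top0.png

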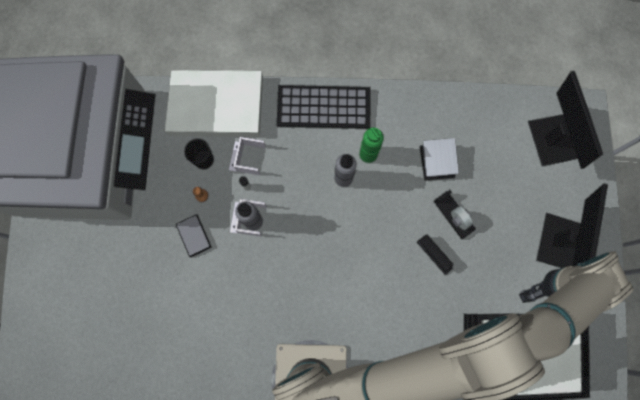

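View pics/side0.png

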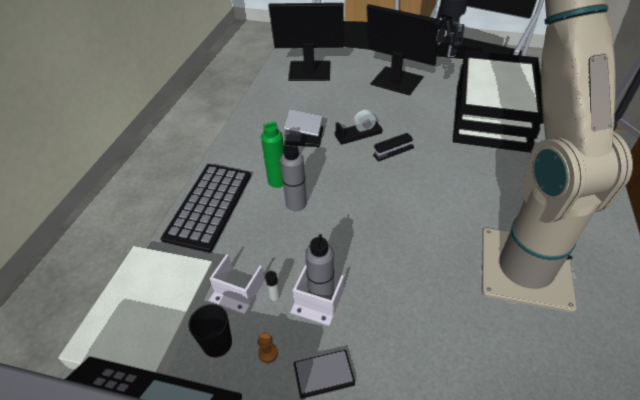

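The top view shows the grey toner at pixel (345,170), with the green look-alike beside it at (371,145). The empty bay is at (248,155), the full bay at (247,215), and the glue stick at (243,181). Next I'll measure the bay's yaw and the toner's axis from depth.

Run:
```python
from h import *
from scipy.optimize import least_squares
np.set_printoptions(precision=1,suppress=True)
for n in('top','side'):
    p=robot.camera(n);W=cloud(p);x,y,z=W[...,0],W[...,1],W[...,2]
    near=lambda a,b,r:np.hypot(x-a,y-b)<r
    m=near(666,201,75)&(z>54)&(z<68); q=W[m]
    r=cv2.minAreaRect(q[:,:2].astype(np.float32));print(n,'bay rect',r,m.sum(),np.median(q[:,2]), q[:,:2].min(0),q[:,:2].max(0))
    # oriented model fit: 3 panel tops (mid-lines), frame (cx,cy,yaw)
    def res(v):
        c,s=np.cos(v[2]),np.sin(v[2]);d=q[:,:2]-v[:2];lx=c*d[:,0]+s*d[:,1];ly=-s*d[:,0]+c*d[:,1]
        def seg(ax,ay,bx,by):
            t=np.clip(((lx-ax)*(bx-ax)+(ly-ay)*(by-ay))/((bx-ax)**2+(by-ay)**2),0,1)
            return np.hypot(lx-ax-t*(bx-ax),ly-ay-t*(by-ay))
        return np.minimum.reduce([seg(38,-45,38,45),seg(-35,45,38,45),seg(-35,-45,38,-45)])
    f=least_squares(res,[666,201,np.pi/2],loss='soft_l1',f_scale=3);print(' fit',f.x[:2],np.degrees(f.x[2]),np.median(f.fun))
    for nm,a,b in(('toner',612,-89),('green',692,-164),('stored',465,187)):
        for z0,z1,R in((20,90,30),(105,160,30)):
            q2=W[near(a,b,50)&(z>z0)&(z<z1)]
            if len(q2)<15: continue
            g=least_squares(lambda v:np.hypot(q2[:,0]-v[0],q2[:,1]-v[1])-R,[a,b],loss='soft_l1',f_scale=2)
            print(' ',nm,z0,g.x,len(q2),np.median(abs(g.fun)))
    q3=W[near(578,212,22)&(z>10)]; print(' glue',q3.min(0) if len(q3) else 0,q3.max(0) if len(q3) else 0)
from scipy.spatial.transform import Rotation as Ro
# tool axes: z=approach, y=jaw
def quat(h,a):
    h,a=np.radians(h),np.radians(a);f=np.array([np.cos(h),np.sin(h),0]);u=np.array([0,0,1.])
    zz=f*np.sin(a)-u*np.cos(a);out=[]
    for sgn in(1,-1):
        yy=sgn*np.cross(u,f);xx=np.cross(yy,zz);q=Ro.from_matrix(np.stack([xx,yy,zz],1)).as_quat();out.append(q[[3,0,1,2]])
    return out
for a in(40,45,50,55):
  for h in(70,80,90):
    for k,Q in enumerate(quat(h,a)):
      print(a,h,k,[np.array(j).round(2) if (j:=robot.inverse_kinematics(P,Q)) is not None else None for P in([605,-140,25],[605,-200,150],[665,170,25])])
```

```text
top bay rect ((678.9503173828125, 202.13970947265625), (76.08731079101562, 122.15846252441406), 81.2046890258789) 161 59.163260348178895 [614.1 159.9] [740.4 247.5]
 fit [666.1 200.1] 80.9733296012672 1.7643512778927573
  toner 20 [611.3 -88. ] 97 0.4060925689119621
  toner 105 [611.2 -87.9] 99 0.43917249638452915
  green 20 [ 691.1 -165.6] 126 0.545172570413385
  green 105 [ 691.2 -165.5] 126 0.6555025078686914
  stored 20 [457.9 193.1] 200 4.723181069726515
  stored 105 [468.2 185.6] 81 0.40881437570131496
 glue [562.2 196.7  10.2] [590.1 222.7  94.7]
side bay rect ((668.9749145507812, 206.65834045410156), (77.36971282958984, 99.336181640625), 81.42215728759766) 333 59.90057893400936 [615.4 161.8] [720.8 251.4]
 fit [667.2 204.7] 81.14409100557133 1.6946898901910927
  toner 20 [612.6 -87.4] 390 0.9476255375576592
  toner 105 [612.5 -87.5] 361 0.9348710070548023
  green 20 [ 692.6 -164.9] 278 0.9739726895165166
  green 105 [ 692.4 -165. ] 319 0.9574078711667973
  stored 20 [463.7 198. ] 730 7.501150527913552
  stored 105 [470.2 188.2] 408 0.48139619035022285
 glue [564.1 200.6  10.9
[... 3209 characters left out ...]
, array([ 0.6,  1.3, -0.8,  1.8, -1. ,  0.2,  1. ])]
55 80 0 [array([ 0.5,  1.2,  0.2,  1.5, -1.1,  1.4, -1.9]), array([ 0.5,  1.1,  0.4,  1.4, -1.1,  1.6, -2. ]), array([ 0.4,  1.2, -0.5,  1.7, -1. ,  0.6, -2.2])]
55 80 1 [array([ 0.9,  1.2, -0.6,  1.5, -0.4,  1. ,  0.7]), array([ 0.9,  1.1, -0.6,  1.4, -0.4,  1.2,  0.6]), array([ 0.5,  1.2, -0.6,  1.7, -0.9,  0.6,  0.9])]
55 90 0 [array([ 0.4,  1.2,  0.3,  1.4, -1. ,  1.5, -1.9]), array([ 0.4,  1.1,  0.4,  1.3, -1. ,  1.7, -2. ]), array([ 0.2,  1.1, -0.1,  1.6, -1.1,  1. , -2.1])]
55 90 1 [array([ 0.8,  1.3, -0.6,  1.3, -0.3,  1.1,  0.7]), array([ 0.9,  1.1, -0.6,  1.2, -0.3,  1.4,  0.6]), array([ 0.4,  1.2, -0.6,  1.5, -0.6,  0.7,  0.7])]
```

```bash
cat >> h.py <<'E'
from scipy.spatial.transform import Rotation as Ro
B=np.array([666.7,202.]);Y=np.radians(81.05);e=np.array([np.cos(Y),np.sin(Y)]);n=np.array([-e[1],e[0]])
def quat(a,sgn=-1):
    a=np.radians(a);f=np.array([*e,0]);u=np.array([0,0,1.])
    zz=f*np.sin(a)-u*np.cos(a);yy=sgn*np.cross(u,f)
    return Ro.from_matrix(np.stack([np.cross(yy,zz),yy,zz],1)).as_quat()[[3,0,1,2]]
Q=quat(45)
def pt(s,l,z): return [*(B+s*e+l*n),z]   # TCP in bay frame
def fr(P): d=np.asarray(P)[:2]-B; return np.array([d@e,d@n])
def toner(near):
    out=[]
    for c in('top','side'):
        W=cloud(robot.camera(c));x,y,z=W[...,0],W[...,1],W[...,2]
        for z0,z1 in((65,98),(105,160)):
            q=W[(np.hypot(x-near[0],y-near[1])<45)&(z>z0)&(z<z1)]
            if len(q)<20: out.append((c,z0,None));continue
            from scipy.optimize import least_squares
            g=least_squares(lambda v:np.hypot(q[:,0]-v[0],q[:,1]-v[1])-30,near,loss='soft_l1',f_scale=2)
            out.append((c,z0,fr(g.x).round(1),len(q)))
    return out
E
python3 - <<'E'
from h import *
np.set_printoptions(precision=2,suppress=True)
robot.move_to(pt(-400,9,260),Q)
robot.command_gripper(0.45)
robot.movel(pt(-380,9,60),speed=120)
f0=robot.sense()
hit=robot.movel(pt(-380,9,8),speed=15,guard=3)
s=robot.sense();print(hit,s['tcp_pos'],s['wrist_force']-np.array(f0['wrist_force']),s['gripper_width'],s['time'],s['qpos'])
z=s['tcp_pos'][2];robot.movel(pt(-380,9,z+7),speed=40)
p=robot.camera('side');save(p,'a.png');p=robot.camera('top');save(p,'b.png')
im=np.vstack([cv2.imread('pics/a.png')[80:330,180:580],cv2.imread('pics/b.png')[50:300,180:580]]);cv2.imwrite('pics/ab.png',im)
E
```

```text
True [ 598.72 -171.99   14.77] [ 1.02 -2.78  4.95] 0.44612726542242737 8.0333 [ 0.87  1.17 -0.52  1.49 -0.3   0.9   0.63]
```

View pics/ab.png

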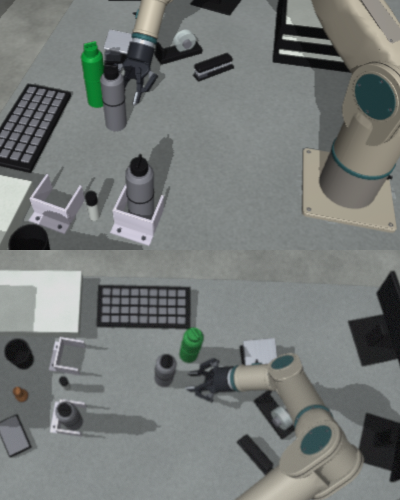

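The fingers sit low behind the toner, and the green bottle and other objects are clear. I'll start with a slow partial push, then check where the toner went.

Run:
```python
from h import *
np.set_printoptions(precision=2,suppress=True)
z=robot.sense()['tcp_pos'][2]
print(toner([612,-88]))
robot.movel(pt(-325,9,z),speed=35)
print(robot.movel(pt(-180,0,z),speed=35,guard=15))
s=robot.sense();t=fr(s['tcp_pos']);print(t,s['tcp_pos'],s['wrist_force'],s['time'])
print(toner(B+(t[0]+42)*e+t[1]*n))
save(robot.camera('side'),'c.png');cv2.imwrite('pics/c2.png',cv2.imread('pics/c.png')[80:330,180:480])
```

```text
[('top', 65, array([-295.4,    9.9]), 43), ('top', 105, array([-294.9,    9.8]), 91), ('side', 65, array([-294.4,    8.3]), 182), ('side', 105, array([-294.3,    8.4]), 359)]
False
[-180.05    0.02] [638.67  24.15  21.55] [-1.08 -3.    1.07] 14.6083
[('top', 65, array([-144.3,    1.1]), 48), ('top', 105, array([-144.4,    0.5]), 106), ('side', 65, array([-143.3,   -0.7]), 197), ('side', 105, array([-143.5,   -0.5]), 393)]
```

View pics/c2.png

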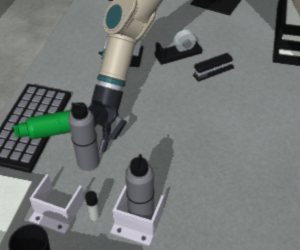

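The toner is cradled, upright and on the bay axis. But my arm has knocked over the green bottle, which now lies beside the keyboard. I need to locate it before moving again.

```bash
cat >> h.py <<'E'
def green(p):
    c=p['pixels'].astype(int);m=(c[...,1]>c[...,0]+40)&(c[...,1]>c[...,2]+30)
    q=cloud(p)[m];q=q[~np.isnan(q[:,0])]
    r=cv2.minAreaRect(q[:,:2].astype(np.float32))
    return r,q.min(0).round(),q.max(0).round(),len(q)
E
python3 - <<'E'
from h import *
for c in('top','side'):
    p=robot.camera(c);print(c,green(p));save(p,'d%s.png'%c)
im=cv2.imread('pics/dtop.png')[60:280,180:520];cv2.imwrite('pics/d.png',cv2.resize(im,None,fx=2,fy=2,interpolation=2))
E
```

```text
top (((766.4175415039062, -4.390922546386719), (223.8967742919922, 55.470550537109375), 34.90477752685547), array([679., -89.,  10.]), array([865.,  56.,  88.]), 925)
side (((750.8737182617188, 8.332477569580078), (119.36576843261719, 184.74526977539062), 82.32160949707031), array([667., -48.,  21.]), array([847.,  80., 178.]), 1093)
```

View pics/d.png

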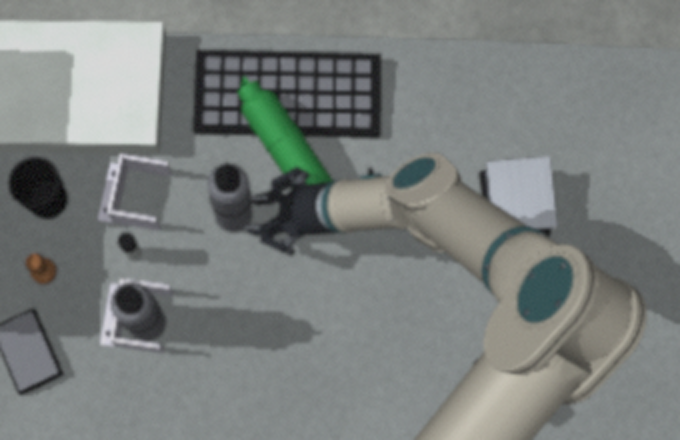

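Run:
```python
from h import *
np.set_printoptions(precision=2,suppress=True)
z=robot.sense()['tcp_pos'][2]
print(robot.movel(pt(-72,0,z),speed=30,guard=12))
s=robot.sense();t=fr(s['tcp_pos']);print(t,s['wrist_force'],s['time'])
print(toner(B+(t[0]+36)*e+t[1]*n))
for c in('top','side'):
    p=robot.camera(c);print(c,green(p));save(p,'e%s.png'%c)
im=np.vstack([cv2.imread('pics/etop.png')[60:260,180:500],cv2.imread('pics/eside.png')[100:330,150:470]]);cv2.imwrite('pics/e.png',im)
```

```text
False
[-72.05  -0.02] [-0.81 -2.58  0.64] 18.6083
[('top', 65, array([-38.1,   0.2]), 57), ('top', 105, array([-38.1,   0.2]), 115), ('side', 65, array([-35.2,  -0.7]), 212), ('side', 105, array([-35.4,  -0.5]), 418)]
top (((768.1688232421875, -1.7128143310546875), (201.71771240234375, 66.32264709472656), 27.140316009521484), array([663., -60.,  13.]), array([854.,  54., 210.]), 764)
side (((747.6180419921875, 79.20347595214844), (180.6353302001953, 223.6250762939453), 23.112565994262695), array([660., -57.,  24.]), array([875., 168., 214.]), 1171)
```

View pics/e.png

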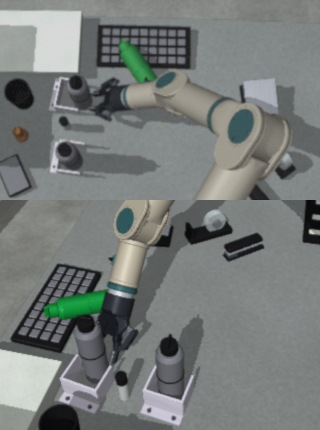

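The toner is upright and centred as it enters the bay mouth. The green bottle lies clear of the bays. Next is the guarded final push to the back panel.

Run:
```python
from h import *
np.set_printoptions(precision=2,suppress=True)
z=robot.sense()['tcp_pos'][2]
print(robot.movel(pt(-20,0,z),speed=15,guard=5))
s=robot.sense();t=fr(s['tcp_pos']);print(t,s['wrist_force'],s['time'])
print(toner(B+(t[0]+36)*e+t[1]*n))
for c in('top','side'):
    p=robot.camera(c);print(c,green(p));save(p,'f%s.png'%c)
im=np.vstack([cv2.imread('pics/ftop.png')[60:260,180:500],cv2.imread('pics/fside.png')[150:350,150:470]]);cv2.imwrite('pics/f.png',cv2.resize(im,None,fx=1.5,fy=1.5))
```

```text
True
[-30.55  -0.  ] [ 0.1  -0.86  1.64] 21.275
[('top', 65, array([3.9, 0.2]), 57), ('top', 105, array([3.9, 0.1]), 123), ('side', 65, array([ 6.1, -0.6]), 219), ('side', 105, array([ 6.1, -0.5]), 429)]
top (((765.1752319335938, -2.2703094482421875), (200.5933837890625, 64.31488800048828), 26.478412628173828), array([661., -41.,  17.]), array([855.,  54., 260.]), 630)
side (((750.0052490234375, 12.437690734863281), (119.93273162841797, 172.05087280273438), 80.99610900878906), array([671., -45.,  25.]), array([844.,  85., 167.]), 1062)
```

View pics/f.png

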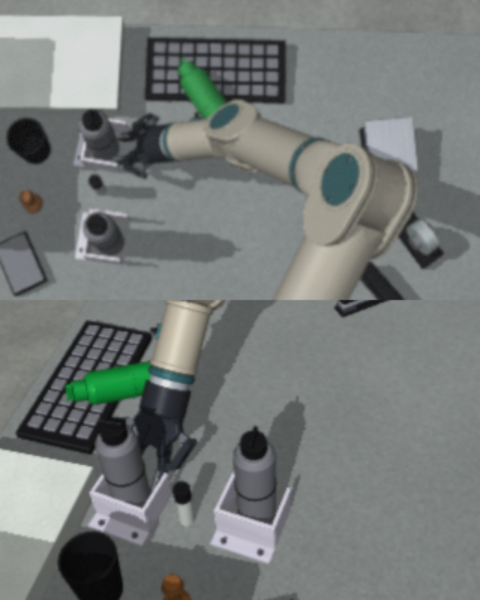

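Run:
```python
from h import *
np.set_printoptions(precision=2,suppress=True)
z=robot.sense()['tcp_pos'][2]
robot.movel(pt(-45,0,z),speed=40)
robot.movel(pt(-225,0,z+180),speed=110)
robot.move_to([480,-150,330],[0,1,0,0])
s=robot.sense();print(s['tcp_pos'],s['wrist_force'],s['time'])
print(toner(B+5*e))
for c in('top','side'):
    p=robot.camera(c);print(c,green(p));save(p,'g%s.png'%c)
    W=cloud(p);ci=p['pixels'].astype(int);m=(ci[...,1]>ci[...,0]+40)&(ci[...,1]>ci[...,2]+30)
    q=W[m];q=q[~np.isnan(q[:,0])]
    d=q-np.median(q,0);q=q[np.linalg.norm(d,axis=1)<140]
    a=np.linalg.svd(q-q.mean(0),full_matrices=False)[2][0];t=(q-q.mean(0))@a;print('axis',a,q.mean(0))
    for lo in np.arange(-120,120,30):
        k=q[(t>lo)&(t<lo+30)]
        if len(k)>5: print(lo,k.mean(0),np.percentile(k[:,2],97))
im=np.vstack([cv2.imread('pics/gtop.png')[60:260,180:500],cv2.imread('pics/gside.png')[100:330,150:470]]);cv2.imwrite('pics/g.png',cv2.resize(im,None,fx=1.4,fy=1.4))
```

```text
[ 480.07 -149.57  329.51] [0.25 0.1  0.79] 25.925
[('top', 65, array([3.6, 0.1]), 61), ('top', 105, array([3.9, 0.3]), 127), ('side', 65, array([ 5.9, -0.7]), 216), ('side', 105, array([ 6. , -0.6]), 430)]
top (((757.8372192382812, -7.960853576660156), (220.00856018066406, 56.204017639160156), 35.08929443359375), array([655., -88.,  13.]), array([855.,  54.,  89.]), 1091)
axis [-0.82 -0.57 -0.1 ] [745.22 -13.85  64.75]
-120 [827.36  42.33  66.12] 78.98355913711364
-90 [805.12  27.93  72.55] 85.33100947955748
-60 [781.85  12.24  70.95] 84.03300228539314
-30 [757.06  -5.27  68.76] 77.5581156412293
0 [733.31 -22.52  64.52] 74.86264528135217
30 [708.61 -39.5   59.82] 69.7655704467852
60 [684.23 -56.82  55.55] 65.50422334746452
90 [668.46 -65.45  52.68] 64.1046767476319
side (((739.5692138671875, -11.373779296875), (234.76397705078125, 84.74662017822266), 49.93551254272461), array([ 658., -128.,   -1.]), array([844.,  61.,  85.]), 1615)
axis [0.82 0.56 0.12] [745.85   1.22  59.64]
-120 [667.97 -55.86  43.44] 61.21078691274098
-90 [684.51 -40.72  50.25] 65.49721905170313
-60 [708.87 -23.55  54.72] 68.93516124558911
-30 [733.09  -6.21  58.94] 74.05611348139773
0 [757.42  10.73  63.27] 78.06385410633493
30 [781.54  28.13  67.35] 82.1919689149894
60 [806.54  41.62  67.69] 82.8794153066186
90 [831.99  50.96  64.04] 77.47261973333256
```

View pics/g.png

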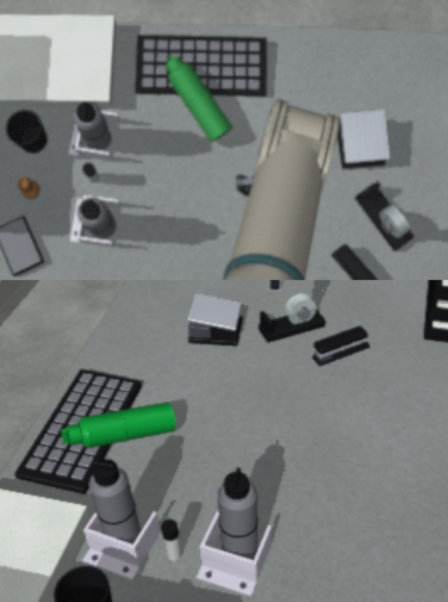

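The toner stands upright against the back panel. About 44 s remain, so I'll try to put the green bottle my arm knocked over back where it stood. First I'll fit its axis and check that the arm can reach.

```bash
cat > g.py <<'E'
from h import *
from scipy.optimize import least_squares
def fitgreen():
    qs=[]
    for c in('top','side'):
        p=robot.camera(c);ci=p['pixels'].astype(int);m=(ci[...,1]>ci[...,0]+40)&(ci[...,1]>ci[...,2]+30)
        m=cv2.erode(m.astype(np.uint8),np.ones((3,3)))>0
        q=cloud(p)[m];qs.append(q[~np.isnan(q[:,0])])
    q=np.vstack(qs);q=q[(q[:,2]>15)&(q[:,2]<100)]
    a0=np.array([.815,.57,.11]);c0=np.array([745,-8,40.])
    def ax(v):a=np.array([np.cos(v[3])*np.cos(v[4]),np.sin(v[3])*np.cos(v[4]),np.sin(v[4])]);return a
    t=(q-c0)@a0;b=q[(t<60)]
    def res(v):
        c=np.array([745,v[0],v[1]]);d=b-c;a=ax(v);return np.linalg.norm(d-np.outer(d@a,a),axis=1)-30
    g=least_squares(res,[-8,40,0,.61,.11],loss='soft_l1',f_scale=2);a=ax(g.x);c=np.array([745,g.x[0],g.x[1]])
    t=(q-c)@a;lo,hi=np.percentile(t,[.5,99.5])
    return c+a*lo,a,hi-lo,np.median(abs(g.fun))
def Rq(y,z): return Ro.from_matrix(np.stack([np.cross(y,z),y,z],1)).as_quat()[[3,0,1,2]]
def pick(a,s):
    y=s*np.array([-a[1],a[0],0])/np.hypot(a[0],a[1]);z=np.cross(a,y)*s;z=z if z[2]<0 else -z
    return Rq(y,z),z
def place(h,s):
    z=np.array([np.cos(h),np.sin(h),0]);return Rq(s*np.array([-z[1],z[0],0]),z),z
E
python3 - <<'E'
from g import *
np.set_printoptions(precision=2,suppress=True)
b,a,L,e_=fitgreen();print(b,a,L,e_,np.degrees(np.arctan2(a[1],a[0])))
ik=robot.inverse_kinematics
for s in(1,-1):
    q,z=pick(a,s);P=b+a*95+5*z;print(s,P,z,ik(P,q),ik(P+[0,0,80],q))
    for h in(-25,-10,5,20,35):
        q,z=place(np.radians(h),s);P=np.array([691.8,-165.3,95])+5*z
        r=[ik(P,q),ik(P+[0,0,150],q),ik(P-110*z,q)]
        print(s,h,[None if j is None else np.array(j) for j in r])
E
```

```text
[676.44 -67.4   29.62] [0.81 0.57 0.14] 202.09606609203547 1.5879189622044123 35.29733920652578
1 [753.79 -12.64  37.91] [ 0.11  0.08 -0.99] [ 0.5   1.21 -1.06  1.42  1.11  1.02  1.45] [ 0.5   1.09 -1.06  1.39  0.98  1.08  1.53]
1 -25 [array([-0.47,  1.56,  0.6 ,  2.2 ,  2.44,  1.57, -2.4 ]), array([-0.37,  1.16,  0.54,  2.35,  2.64,  1.59, -2.14]), array([-0.6 ,  1.67,  0.5 ,  2.41,  2.24,  1.7 , -2.6 ])]
1 -10 [array([-0.24,  1.56,  0.58,  2.22,  2.78,  1.95, -2.33]), array([-0.15,  1.17,  0.54,  2.38,  3.06,  1.87, -2.09]), array([ 0.86,  1.73, -0.7 ,  2.43,  3.79,  1.95, -0.42])]
1 5 [array([ 0.39,  1.37,  0.04,  2.15,  3.66,  1.91, -1.42]), array([ 0.15,  1.1 ,  0.41,  2.3 ,  3.57,  1.93, -1.81]), array([ 1.45,  1.92, -1.07,  2.32,  3.81,  0.9 , -0.13])]
1 20 [array([ 0.41,  1.35,  0.22,  2.01,  3.97,  1.87, -1.56]), array([ 0.3 ,  1.09,  0.41,  2.14,  3.97,  1.87, -1.77]), array([ 0.61,  1.38,  0.22,  2.13,  4.23,  1.94, -1.36])]
1 35 [array([ 0.38,  1.38,  0.41,  1.81,  4.19,  1.94, -1.74]), array([ 0.3 ,  1.14,  0.55,  1.93,  4.21,  1.96, -1.91]), array([ 1.5 ,  1.67, -1.06, 
[... 327 characters left out ...]
4,  1.61,  0.46])]
-1 -10 [array([-0.58,  2.01,  1.13,  2.23,  2.53,  1.59,  0.04]), array([-0.45,  1.55,  1.14,  2.39,  2.9 ,  1.8 ,  0.31]), array([-0.58,  2.08,  0.94,  2.46,  2.34,  1.85, -0.06])]
-1 5 [array([0.39, 1.37, 0.04, 2.15, 3.66, 1.91, 1.72]), array([0.15, 1.1 , 0.41, 2.3 , 3.57, 1.93, 1.33]), array([ 0.72,  1.46, -0.14,  2.33,  3.99,  1.92,  2.14])]
-1 20 [array([0.41, 1.35, 0.22, 2.01, 3.97, 1.87, 1.58]), array([0.3 , 1.09, 0.41, 2.14, 3.97, 1.87, 1.37]), array([0.61, 1.38, 0.22, 2.13, 4.23, 1.94, 1.78])]
-1 35 [array([ 1.35,  1.79, -1.22,  1.78, -0.93,  0.3 ,  1.23]), array([0.3 , 1.14, 0.55, 1.93, 4.21, 1.96, 1.23]), array([ 1.46,  1.61, -0.97,  1.83, -1.05,  0.59,  1.32])]
```

Standing the green bottle up would mean deliberately gripping something I was told to leave alone. It would also take a 4 rad wrist swing, with the bottle in the gripper, close to the bays. That puts the finished job at risk, so I'll leave the bottle and report it. I'll check the other objects and then sign off.

Run:
```python
from h import *
np.set_printoptions(precision=1,suppress=True)
robot.dwell(1)
for c in('side','top'):
    p=robot.camera(c)
    for o in ['glue_stick','stapler','tape_dispenser','hole_punch','pen_cup','stored','free_bay']:
        print(c,o,[(np.array(d['position']),round(d['score'],2)) for d in robot.pinpoint(p,o)][:2])
    print(green(p)[0])
print(toner(B+5*e))
s=robot.sense();print(s['time'],s['wrist_force'])
robot.sign_off()
```

```text
side glue_stick [(array([578.8, 213.1,  -2.9]), 0.55)]
side stapler [(array([ 372.3, -364.3,    3.2]), 0.64)]
side tape_dispenser [(array([ 502.7, -434.4,   -0.7]), 0.57)]
side hole_punch [(array([ 668.8, -385. ,    0.8]), 0.67)]
side pen_cup [(array([661.8, 357.8,  -4. ]), 0.85)]
side stored [(array([469.3, 190.2,   1. ]), 0.55), (array([417.6, 368.7,  -2.9]), 0.52)]
side free_bay [(array([669.4, 204.2,  -0.3]), 0.96)]
((740.7399291992188, -10.989845275878906), (234.06166076660156, 84.59466552734375), 48.954200744628906)
top glue_stick [(array([576. , 216.9,   0.5]), 0.51)]
top stapler [(array([ 374.8, -369.7,   -2.6]), 0.57)]
top tape_dispenser [(array([ 501.3, -431.3,    1.7]), 0.63)]
top hole_punch []
top pen_cup [(array([658.4, 354.8,  -1.2]), 0.84), (array([463.9, 189.1,   3.3]), 0.52)]
top stored [(array([466.1, 191.4,  -1.5]), 0.91)]
top free_bay [(array([666.4, 200.1,  -3.9]), 0.61)]
((758.5479736328125, -8.560264587402344), (220.88893127441406, 56.64414596557617), 34.38432693481445)
[('top', 65, array([3.5, 0.4]), 57), ('top', 105, array([ 3.9, -0. ]), 127), ('side', 65, array([ 6.1, -0.6]), 219), ('side', 105, array([ 6. , -0.7]), 433)]
28.125 [-0.5 -0.1 -0. ]
the job is handed in; nothing more can be done
```

The toner bottle is in the empty bay against the back panel, but my arm knocked over the green look-alike during the push. That breaks the instruction to leave everything else alone.

- **Toner:** I slid it with partly open fingers, low on its body and without gripping, and stopped when the force guard tripped at the back panel. The last check puts its axis at x ≈ 3.5 to 6 mm in the bay (5 mm expected), within 1 mm of the centre line. It is upright. The arm then backed away; at hand-in the wrist force was about 0 and the clock read 28 s.
- **Green bottle (failed):** The gripper or wrist swept it during the first half of the push. I had judged the clearance from the gripper's width and did not allow for the wrist and forearm. It now lies on the desk, partly on the keyboard, and did not move between my last looks. I did not stand it up again, because that meant gripping it and swinging it close to the bays.
- **Other objects:** The glue stick, stapler, tape dispenser, hole punch, pen cup, stored bottle and bay read within about 5 mm of where they started, which is roughly the networks' error. The last top view missed the hole punch, but the side view found it in place. I did not re-measure the stamp or ink pad (seen in earlier pictures only), or whether the green bottle shifted the keyboard.

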